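# Sort two look-alike glazed squares by heft into transit racks

## Task

The two glazed squares standing in the grooved plastic infeed block look alike, but their fired bodies differ in density. One at a time, lift each square just clear of its groove, hold it still there and feel its weight: a square of 340 g or more goes into the folded-plate rack, a lighter one into the round-rod rack. Lower it upright into a free lane in front of the hold-down lip, slide it gently home under the lip until you feel its edge press lightly against the end stop, let go, and leave the other things on the counter where they are.

Things in the scene. Friction and masses are not known exactly. Their poses are not given: they have to be found in the camera images.
- square1: one of the two tiles to sort, standing on edge in a groove of the infeed block: 100 mm long (its x), 20 mm thick (y), 100 mm high (z), pale fired body, cobalt glaze on one face. Origin: centre of its underside. Its edge chips above 12 N on an end stop or 30 N on a rack. Mass unknown, anywhere from 170 to 510 g, independent of the other's; one within 25 g of 340 g may go in either rack.
- square2: the other tile to sort, of the same shape, size and look as square1, standing in the other groove; its mass is unknown in the same way. Rack and stop are rigid: touch down and meet the stop slowly, at about 10 mm/s, or the force overshoots. Origin: centre of its underside, axes as for square1.
- infeed: white plastic block fixed to the counter, 120 (x) by 130 (y) by 33 mm high, two grooves along its x at y = +32 and -32 mm, each 26 mm wide, open-ended, groove floor 8 mm above the counter. Origin: centre of its underside. Just clear: the square's underside some 2 to 45 mm above the groove floor, still over the groove.
- plate_rack: rack for heavy squares, folded stainless plate, fixed, 150 (x) by 112 mm (y). Two lanes along its x at y = +32 and -32 mm, floor 8 mm above the counter, each between flat sheet guides 24 mm apart that flare out at the top, 47 mm above the counter; open at its -x end, stop at its +x end. Origin: centre of its underside. A square is home with its origin at x = +10 mm in a lane.
- plate_stop: end stop of the plate rack: solid plate 117 mm high facing the rack's -x, with a flat hold-down lip at its top that reaches 18 mm towards -x over both lanes, underside 112 mm above the counter: a square on the lane floor passes under it with 4 mm to spare. Lower squares in clear of the lip. Origin: on the stop face midway between the lanes (rack x = +60 mm), 60 mm up; axes as the rack's.
- rod_rack: rack for light squares, welded of round 6 mm stainless rods on flat bars, fixed, 150 (x) by 112 mm (y). Two lanes along its x at y = +32 and -32 mm, floor 8 mm above the counter, each between guide rods 24 mm apart, upper rods 32 mm apart, tops 43 mm above the counter; open at -x, stop at +x. Origin: centre of its underside. A square is home with its origin at x = +10 mm in a lane.
- rod_stop: end stop of the rod rack: two upright rods per lane facing the rack's -x, bent over at the top to reach 18 mm towards -x as hold-down lip, underside 112 mm, top 118 mm above the counter: a square on the lane floor passes under with 4 mm to spare. Lower squares in clear of it. Origin: on the stop plane midway between the lanes (rack x = +60 mm), 60 mm up; axes as the rack's.
- flat_square: a third glazed square, 100 x 100 x 20 mm, lying flat on the counter behind the racks; not to be moved. Origin at the centre of its underside.
- star: white eight-pointed star tile, 70 mm across, 14 mm thick, lying on the counter; not to be moved. Origin at the centre of its underside.
- spacer: grey plastic spacer block with three ribs, 50 x 30 x 25 mm; not to be moved. Origin at the centre of its underside.
- mallet: rubber mallet lying behind the racks: head 56 mm thick and 85 mm long across, wooden handle 22 mm thick reaching 245 mm from the head along its -x; not to be moved. Origin under the head.
- jar: closed glass jar, 60 mm wide, 70 mm high, at the left; not to be moved. Origin at the centre of its underside.
- tape: roll of paper tape lying flat, 90 mm wide, 24 mm high, at the right; not to be moved. Origin at the centre of its underside.

How it is judged:
By the outcome, as a careful person would: the job done as asked, in the order asked, and still so for the second after the job is handed in, with the robot touching nothing.
It also fails if it takes over 72 s, if anything falls off the work surface, if the arm or the gripper's body presses on something with over 40 N, if the wrist force passes 120 N, or if a joint passes its speed limit or range.

## Robot

A 6-joint arm with a two-finger parallel gripper is mounted at the origin on the work surface. World frame = base frame: x ahead of the robot, y to its left, z up, the work surface at z = 0. Lengths are in m, angles in rad, forces in N, time in s.
With the tool pointing down it reaches from about 0.275 to 0.725 m from the base axis. Payload 5.6 kg.
Tool frame: the origin (TCP) lies midway between the tips of the shut fingers; the grasp point (between the pads) lies 19 mm behind it; z points along the fingers, y is the line along which they close (so a half turn about z gives the same grasp; the last joint's range is limited). The gripper opens to 85 mm and grips with 20 to 120 N. Pads are 22 mm wide; open, the fingers measure 114 mm over their backs; the gripper's body (76 mm by 85 mm) begins 54 mm behind the grasp point. The pads swing forward as they close: fully open they stand 13 mm farther back than shut.
Start: joints at [-1.033, 0.255, 0.108, 0, -1.424, -0.285], TCP at [0.138, -0.533, 0.231] pointing down, gripper open.
Joint ranges: [-2.95, 2.95], [-1.21, 1.97], [-1.09, 1.5], [-2.87, 1.71], [-2.94, -0.07], [-3.05, 3.05]. Speed limits (rad/s): [2.57, 2.57, 3.14, 3.14, 3.14, 3.14].

## Interface

Orientations are given as a 3x3 rotation matrix whose columns are the frame's x, y, z axes.
In Python, from workcell import bot gives the robot as it stands. The module is installed in compiled form; this text tells all that it offers.
- The arm moves only by the tool carry_out, never from a script. Its argument "rows" is a list of rows, each a list of 3 entries, a list of its own where there are three numbers: the opening, from -1 (shut) to 1 (fully open), so that 0 is half open, then the shift along the world's x, y, z normalised to -1 to 1, where 1 is 0.4 m, then the turn about the world's z normalised to -1 to 1, where 1 is pi/2 rad. A call has 1 to 10 rows; each row shifts and turns the commanded pose from where the row before left it; what a row does not reach is not made up. A row lasts 1/12 s, in which the tool goes at most 41.7 mm and 7.16 degrees, less where a joint would pass 70% of its speed; a pose out of reach is approached as far as the arm can. A call with a number of a shift or a turn outside -1 to 1 is refused whole. A call with a gripper value outside its range is refused whole. The fingers move at their own pace and stop on an object; "newtons" is the grip in N (left out, the last holds). Time passes only in rows, so rows that do not move let the fingers close. It gives the time, the measured TCP pose, the force, the opening and the grip force at its end, in the units of the state.
- bot.get_obs(): the state, without advancing time (a new reading comes with each control period).
- bot.camera(name): name is "scene" or "top" or "wrist"; returns (picture, depth): 420x560x3 uint8, red, green, blue; 420x560 float32, m along the optical axis (not along the pixel's ray), 0 where there is no reading.
- bot.get_calibration(name): a dict with "camera_matrix" (3x3 intrinsics, pixels), "rvec" (rotation vector, rad) and "tvec" (3), from world to camera coordinates, as OpenCV has them. Camera axes: x right, y down, z forward; pixel columns grow to the right and rows downward; lengths in m; the calibration is good to about 2 mm. A picture is of the moment at which its call begins: read the wrist's pose just before it. get_calibration takes no time and is no camera call; for the wrist camera it gives the pose at the moment of the call.
- bot.hand_in(): hands the job in; it is judged then, once.
The state is a dict: "time_s": time; "q": joint angles; "joint_vel": joint speeds; "tau": joint torques, N m; "eef_pos": TCP position; "ee_rot": TCP orientation; "ft_force": force on the tool from outside, world axes, zero at the start; "torque": the same for the moment, N m; "opening": opening from 0.0 (shut) to 1.0 (fully open); "gripper_force": force on a finger pad.
Only numpy, scipy, OpenCV 4.12 (cv2) and the standard library are available. Lean on these libraries where they do the work, as an engineer would, in place of code of your own. Each camera call takes 0.05 s, during which the arm holds its last target. There are 200 camera calls.

## Working session

There is one attempt and no reset: what is moved stays moved. The work goes in short steps, Python scripts to look and compute and a tool call to move; the robot and the scene stay as the last step left them, time stands still between calls to the robot, and variables do not carry over. Pictures are saved under pics/ and viewed, at most 10 in all, crops included, and the job is handed in when it is done.

Besides the shell and the picture viewer there is one more tool, called after "Request:" by a JSON object that holds its "op" and its "data", one argument or row to a line. carry_out: Moves the arm, as the interface text tells. Its arguments: {"type":"object","properties":{"rows":{"type":"array","items":{"type":"array"}},"newtons":{"type":"number"}},"required":["rows"]}

```bash
mkdir -p pics
python3 - <<'E'
from workcell import bot
import cv2,numpy as np
np.set_printoptions(precision=4,suppress=True)
o=bot.get_obs()
print({k:np.round(v,3).tolist() for k,v in o.items()})
for n in ("scene","top"):
    p,d=bot.camera(n); cv2.imwrite(f"pics/{n}0.png",p[:,:,::-1]); np.save(f"{n}d.npy",d); 
    c=bot.get_calibration(n); print(n,c)
E
```

```text
{'time_s': 0.0, 'q': [-1.033, 0.256, 0.107, -0.0, -1.424, -0.285], 'joint_vel': [0.001, -0.001, -0.0, 0.002, 0.001, 0.0], 'tau': [-0.001, -38.663, 23.794, 5.365, -0.006, -0.0], 'eef_pos': [0.137, -0.532, 0.23], 'ee_rot': [[-0.968, -0.25, -0.001], [-0.25, 0.968, 0.002], [0.0, 0.002, -1.0]], 'ft_force': [-0.224, 0.59, -0.52], 'torque': [0.009, -0.018, -0.017], 'gripper_force': 0.0, 'opening': 0.999}
scene {'camera_matrix': array([[394.259 ,   0.    , 283.6992],
       [  0.    , 394.259 , 209.5651],
       [  0.    ,   0.    ,   1.    ]]), 'rvec': array([ 1.7706,  1.4568, -0.7889]), 'tvec': array([-0.0817, -0.2773,  1.5208])}
top {'camera_matrix': array([[481.8717,   0.    , 273.0867],
       [  0.    , 481.8717, 206.4754],
       [  0.    ,   0.    ,   1.    ]]), 'rvec': array([ 2.1399, -2.1484,  0.1579]), 'tvec': array([-0.0216,  0.5935,  1.3185])}
```

View pics/scene0.png

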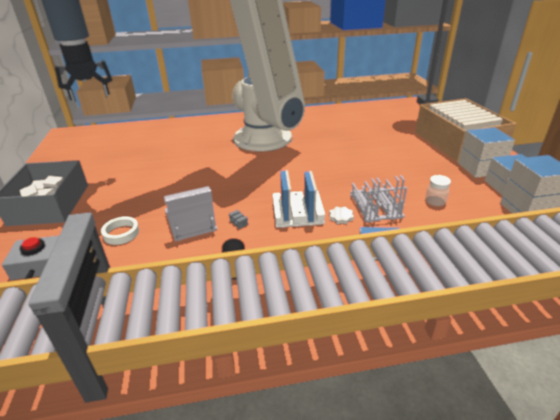

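View pics/top0.png

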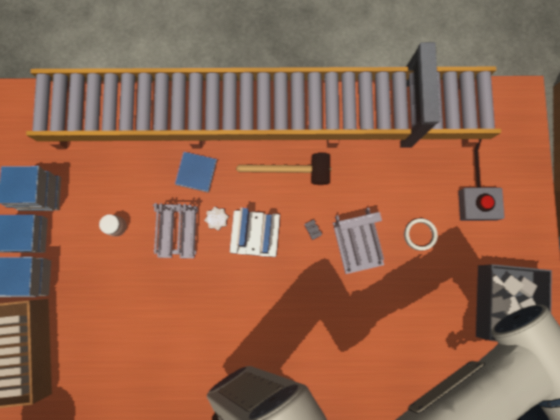

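The scene view shows the robot behind the infeed (300,205), with the solid plate rack at (190,213) and the rod rack at (380,203). In the top view (up is +x, left is +y), the rod rack is at (176,231), the infeed with two blue squares at (256,232), and the plate rack at (360,240), slightly turned. The star, spacer, jar, tape, mallet and flat square are nearby.

```bash
cat > h.py <<'E'
from workcell import bot
import cv2,numpy as np
np.set_printoptions(precision=4,suppress=True)
def cloud(d,c):
    K=c["camera_matrix"];R=cv2.Rodrigues(c["rvec"])[0];t=np.ravel(c["tvec"])
    v,u=np.indices(d.shape); P=np.stack([(u-K[0,2])/K[0,0]*d,(v-K[1,2])/K[1,1]*d,d],-1)
    return (P-t)@R      # world points, HxWx3
def rect(W,m):
    P=W[m][:,:2]; (c,s,a)=cv2.minAreaRect((P*1000).astype(np.float32)); return np.round(c,1),np.round(s,1),round(a,2),int(m.sum())
E
python3 - <<'E'
from h import *
d=np.load("topd.npy");c=bot.get_calibration("top");W=cloud(d,c)
for n,(u,v) in dict(counter=(320,270),inf=(256,245),rod=(176,231),plate=(360,240),star=(216,217),spacer=(313,229),jar=(110,224)).items(): print(n,W[v,u])
B=np.zeros(d.shape,bool)
def box(a,b,e,f): m=B.copy(); m[b:f,a:e]=1; return m
z=W[...,2]
print("inf",rect(W,box(225,200,285,262)&(z>.025)&(z<.04)))
for k,b in enumerate([(225,200,252,262),(257,200,285,262)]): print("sq",k,rect(W,box(*b)&(z>.095)&(z<.12)))
print("rod",rect(W,box(145,195,203,262)&(z>.006)), rect(W,box(145,195,203,262)&(z>.1)))
print("plate",rect(W,box(328,200,390,278)&(z>.006)&(z<.05)), rect(W,box(328,200,390,278)&(z>.1)))
w=bot.get_calibration("wrist");R=cv2.Rodrigues(w["rvec"])[0];o=bot.get_obs();E=o["ee_rot"]
print("cam in tool",np.array(E).T@(-R.T@np.ravel(w["tvec"])-o["eef_pos"]),"\n",np.array(E).T@R.T,w["camera_matrix"])
E
```

```text
counter [ 0.4155 -0.1575  0.0005]
inf [0.4854 0.0246 0.0354]
rod [0.5281 0.2555 0.0111]
plate [ 0.5001 -0.2725  0.0115]
star [0.5682 0.141  0.0119]
spacer [ 0.5304 -0.1369  0.0301]
jar [0.5427 0.4269 0.068 ]
inf (array([519.4,  28.4]), array([130.3, 119.9]), 84.52, 1123)
sq 0 (array([531.3,  58.8]), array([20.5, 99.3]), 84.22, 294)
sq 1 (array([512.8,  -4.2]), array([ 20.4, 100.4]), 84.0, 285)
rod (array([523.3, 159. ]), array([401.4, 205.7]), 81.71, 1915) (array([511.8, 123.1]), array([375. ,  61.8]), 60.49, 95)
plate (array([ 506.3, -270.1]), array([177.1, 223.3]), 88.84, 1857) (array([ 492.4, -158.6]), array([ 50.6, 330. ]), 28.03, 402)
cam in tool [ 0.075  -0.0007 -0.1434] 
 [[ 0.0004 -0.9574 -0.2888]
 [ 1.     -0.0001  0.0016]
 [-0.0016 -0.2888  0.9574]] [[375.5104   0.     276.734 ]
 [  0.     375.5104 216.9556]
 [  0.       0.       1.    ]]
```

Run:
```python
from h import *
d=np.load("topd.npy");c=bot.get_calibration("top");W=cloud(d,c);x,y,z=np.moveaxis(W,-1,0)
b=(d>0)&(x>.41)&(x<.63)
m=b&(y>.18)&(y<.31)&(z<.2)
for lo,hi in((.015,.06),(.02,.2),(.09,.2)): print("rod",lo,rect(W,m&(z>lo)&(z<hi)))
m=b&(y>-.36)&(y<-.18)&(z<.2)
for lo,hi in((.006,.06),(.025,.06),(.1,.2)): print("plate",lo,rect(W,m&(z>lo)&(z<hi)))
```

```text
rod 0.015 (array([524. , 252.6]), array([109.6, 138.7]), 88.26, 690)
rod 0.02 (array([524. , 252.7]), array([109.6, 138.4]), 88.4, 786)
rod 0.09 (array([582.2, 251. ]), array([104.8,  23.1]), 89.78, 132)
plate 0.006 (array([ 520.6, -270.3]), array([176.9, 218.3]), 88.88, 1889)
plate 0.025 (array([ 504.7, -263. ]), array([149.2, 109. ]), 13.14, 567)
plate 0.1 (array([ 543.1, -255.4]), array([ 24.5, 112. ]), 12.93, 383)
```

Request:
{"op": "carry_out", "data": {
  "rows": [
    [1,[0.08,0.1,0.2],-0.075],
    [1,[0.08,0.1,0.1],-0.075],
    [1,[0.08,0.1,0],-0.075],
    [1,[0.08,0.1,0],0],
    [1,[0.08,0.1,0],0],
    [1,[0.08,0.1,0],0],
    [1,[0.08,0.05,0],0]
  ]
}}

```text
time_s: 0.68
eef_pos: [0.3061, -0.3396, 0.2927]
ee_rot: [[-0.996, 0.089, 0.001], [0.089, 0.996, -0.0], [-0.001, 0.0, -1.0]]
ft_force: [0.1, -0.7, 0.3]
opening: 1.002
gripper_force: 0.0
```

Request:
{"op": "carry_out", "data": {
  "rows": [
    [1,[0.08,0.05,0],0],
    [1,[0.1,0.05,0],0],
    [1,[0.1,0.05,0],0],
    [1,[0,0,0],0],
    [1,[0,0,0],0]
  ]
}}

```text
time_s: 1.1
eef_pos: [0.4138, -0.2836, 0.2908]
ee_rot: [[-0.996, 0.086, -0.002], [0.086, 0.996, 0.001], [0.002, 0.001, -1.0]]
ft_force: [0.1, -0.7, 0.3]
opening: 1.001
gripper_force: 0.0
```

Run:
```python
from h import *
c=bot.get_calibration("wrist");p,d=bot.camera("wrist");cv2.imwrite("pics/w_plate.png",p[:,:,::-1]);W=cloud(d,c);np.save("wp.npy",W);x,y,z=np.moveaxis(W,-1,0)
m=(d>0)&(x>.40)&(x<.63)&(y>-.36)&(y<-.18)
for lo,hi in((.02,.06),(.038,.055),(.1,.14)): print("plate",lo,rect(W,m&(z>lo)&(z<hi)))
print(np.histogram(z[m],bins=np.arange(-.006,.13,.006)))
```

```text
plate 0.02 (array([ 488.6, -269.4]), array([121.5, 112.1]), 12.67, 4657)
plate 0.038 (array([ 488.6, -269.2]), array([121.3, 111.7]), 12.68, 3525)
plate 0.1 (array([ 541. , -257.7]), array([ 25.9, 112.2]), 12.74, 2872)
(array([2218, 7266, 7217,  337,  276,  269,  307, 1096, 2229,  304,  268,
        273,  288,  294,  208,    0,    0,    0,    0,   94, 2778,    0]), array([-0.006,  0.   ,  0.006,  0.012,  0.018,  0.024,  0.03 ,  0.036,
        0.042,  0.048,  0.054,  0.06 ,  0.066,  0.072,  0.078,  0.084,
        0.09 ,  0.096,  0.102,  0.108,  0.114,  0.12 ,  0.126]))
```

View pics/w_plate.png

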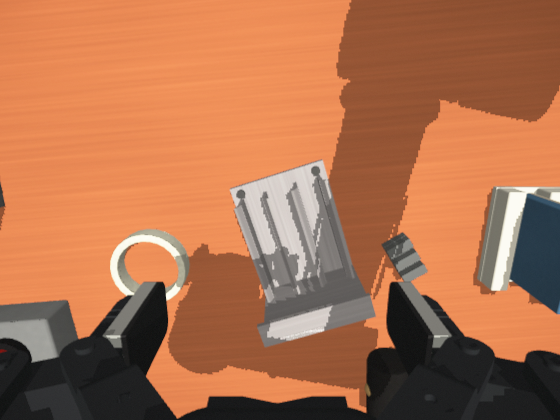

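The wrist view (image down is +x) shows the plate rack, with its flat lip at (315,318) and two empty lanes above it. The rack is turned about +12.7° and its centre is near (0.4875,-0.270). The rod rack is next.

Request:
{"op": "carry_out", "data": {
  "rows": [
    [1,[0,0.104,0.02],0],
    [1,[0,0.104,0.02],0],
    [1,[0,0.104,0],0],
    [1,[0,0.104,0],0],
    [1,[0,0.104,0],0],
    [1,[0,0.104,0],0],
    [1,[0,0.104,0],0],
    [1,[0,0.104,0],0],
    [1,[0,0.104,0],0],
    [1,[0,0.104,0],0]
  ]
}}

```text
time_s: 1.98
eef_pos: [0.4118, 0.1303, 0.3084]
ee_rot: [[-0.996, 0.091, 0.001], [0.091, 0.996, 0.001], [-0.001, 0.001, -1.0]]
ft_force: [2.0, -0.5, -0.1]
opening: 1.0
gripper_force: 0.0
```

Request:
{"op": "carry_out", "data": {
  "rows": [
    [1,[0.04,0.104,0],0],
    [1,[0,0.104,0],0],
    [1,[0,0.104,0],0],
    [1,[0,0,0],0],
    [1,[0,0,0],0]
  ]
}}

```text
time_s: 2.4
eef_pos: [0.4274, 0.2521, 0.3071]
ee_rot: [[-0.996, 0.088, -0.001], [0.088, 0.996, -0.001], [0.001, -0.001, -1.0]]
ft_force: [0.4, -0.2, 0.2]
opening: 1.006
gripper_force: 0.0
```

Run:
```python
from h import *
c=bot.get_calibration("wrist");p,d=bot.camera("wrist");cv2.imwrite("pics/w_rod.png",p[:,:,::-1]);W=cloud(d,c);np.save("wr.npy",W);x,y,z=np.moveaxis(W,-1,0)
m=(d>0)&(x>.40)&(x<.63)&(y<.34)&(y>.18)
for lo,hi in((.005,.05),(.02,.05),(.036,.05),(.1,.14)): print("rod",lo,rect(W,m&(z>lo)&(z<hi)))
m=(d>0)&(x>.40)&(x<.63)&(y<.12)&(y>-.08)
print("inf",rect(W,m&(z>.025)&(z<.04)))
print("tiles",rect(W,m&(z>.1)&(z<.115)&(y<.027)),rect(W,m&(z>.1)&(z<.115)&(y>.027)))
```

```text
rod 0.005 (array([526. , 252.1]), array([111.2, 150.8]), 88.47, 8890)
rod 0.02 (array([521. , 251.8]), array([110. , 136.4]), 88.51, 4002)
rod 0.036 (array([523.8, 251.7]), array([110. , 130.4]), 88.51, 2261)
rod 0.1 (array([579.2, 250. ]), array([83.5, 23.7]), 88.06, 494)
inf (array([511.1,  27.4]), array([130.9, 107.9]), 84.52, 3410)
tiles (array([511.3,  -5.5]), array([ 22., 102.]), 83.97, 2247) (array([521.5,  58.4]), array([21. , 84.5]), 84.41, 1536)
```

View pics/w_rod.png

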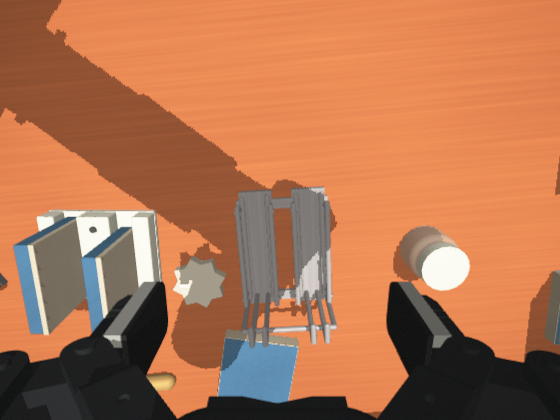

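The wrist view shows the rod rack with its hooked rods at (285,320) and both lanes empty. Its centre is near (0.5255,0.252), turned -1.5°. The infeed tiles are at (45,275) and (110,270). I'll go above the right-hand tile with the gripper half open, since a full opening would hit the neighbouring tile.

Request:
{"op": "carry_out", "data": {
  "rows": [
    [0.05,[0.03,-0.092,0],-0.009],
    [0.05,[0.03,-0.092,0],0],
    [0.05,[0.03,-0.092,0],0],
    [0.05,[0.03,-0.092,0],0],
    [0.05,[0.03,-0.092,0],0],
    [0.05,[0.03,-0.092,0],0],
    [0.05,[0.03,-0.09,0],0],
    [0.05,[0,0,-0.1],0],
    [0.05,[0,0,-0.1],0],
    [0.05,[0,0,-0.1],0]
  ]
}}

```text
time_s: 3.28
eef_pos: [0.5111, -0.008, 0.1876]
ee_rot: [[-0.994, 0.108, 0.003], [0.108, 0.994, 0.001], [-0.003, 0.001, -1.0]]
ft_force: [0.6, 0.4, -0.9]
opening: 0.524
gripper_force: 0.0
```

Request:
{"op": "carry_out", "data": {
  "rows": [
    [0.05,[0,0,-0.05],0],
    [0.05,[0,0,0],0],
    [0.05,[0,0,0],0]
  ]
}}

```text
time_s: 3.53
eef_pos: [0.511, -0.0068, 0.1686]
ee_rot: [[-0.994, 0.105, -0.0], [0.105, 0.994, -0.001], [0.0, -0.001, -1.0]]
ft_force: [-0.8, -1.2, 0.9]
opening: 0.528
gripper_force: 0.0
```

```bash
cat >> h.py <<'E'
def weigh(n=12):
    F=[];
    for i in range(n): bot.camera("top"); F.append(bot.get_obs()["ft_force"])
    F=np.array(F); o=bot.get_obs(); print("F",F.mean(0),"sd",F.std(0),"pos",np.array(o["eef_pos"]),"yaw_y",np.degrees(np.arctan2(o["ee_rot"][1][1],o["ee_rot"][0][1])),o["time_s"],o["opening"])
E
python3 - <<'E'
from h import *
c=bot.get_calibration("wrist");p,d=bot.camera("wrist");W=cloud(d,c);x,y,z=np.moveaxis(W,-1,0)
m=(d>0)&(x>.43)&(x<.6)
for a,b in((-.04,.027),(.027,.1)): print(rect(W,m&(z>.1)&(z<.115)&(y>a)&(y<b)))
cv2.imwrite("pics/w_inf.png",p[:,:,::-1])
weigh()
E
```

```text
(array([511.4,  -6.1]), array([ 20.2, 101. ]), 83.89, 5808)
(array([525.8,  57.3]), array([21.1, 92.2]), 84.35, 5264)
F [-0.0439  0.2373 -0.2032] sd [0.7224 0.4871 0.4009] pos [ 0.5115 -0.005   0.1678] yaw_y 84.05554957505213 4.1833 0.5247592305333798
```

Request:
{"op": "carry_out", "data": {
  "rows": [
    [0.05,[0,0,-0.08],0],
    [0.05,[0,0,-0.08],0],
    [0.05,[0,0,-0.07],0],
    [0.05,[0,0,-0.03],0],
    [-1,[0,0,0],0],
    [-1,[0,0,0],0],
    [-1,[0,0,0],0],
    [-1,[0,0,0],0],
    [-1,[0,0,0],0],
    [-1,[0,0,0],0]
  ],
  "newtons": 45
}}

```text
time_s: 5.02
eef_pos: [0.5116, -0.0049, 0.0642]
ee_rot: [[-0.995, 0.104, 0.001], [0.104, 0.995, 0.0], [-0.001, 0.0, -1.0]]
ft_force: [-0.7, 0.8, -3.5]
opening: 0.226
gripper_force: 46.7
```

Request:
{"op": "carry_out", "data": {
  "rows": [
    [-1,[0,0,0],0],
    [-1,[0,0,0.01],0],
    [-1,[0,0,0.01],0],
    [-1,[0,0,0.01],0],
    [-1,[0,0,0.01],0],
    [-1,[0,0,0.01],0],
    [-1,[0,0,0],0],
    [-1,[0,0,0],0],
    [-1,[0,0,0],0]
  ]
}}

```text
time_s: 5.77
eef_pos: [0.5114, -0.005, 0.0837]
ee_rot: [[-0.995, 0.104, -0.0], [0.104, 0.995, 0.0], [0.0, 0.0, -1.0]]
ft_force: [0.5, 0.3, -4.4]
opening: 0.228
gripper_force: 46.7
```

Run:
```python
from h import *
weigh(20)
c=bot.get_calibration("wrist");p,d=bot.camera("wrist");W=cloud(d,c);x,y,z=np.moveaxis(W,-1,0)
cv2.imwrite("pics/w_grip.png",p[:,:,::-1])
o=bot.get_obs();T=(W-o["eef_pos"])@np.array(o["ee_rot"]); 
m=(d>0)&(abs(T[...,0])<.07)&(abs(T[...,1])<.02)
h,e=np.histogram(z[m],bins=np.arange(.08,.16,.004));print(h,e)
m&=(z>.121)&(z<.133);print("in tool",rect(T,m&(T[...,0]>.012)), z[m].mean())
```

```text
F [-0.1131 -0.1778 -3.8574] sd [0.6344 0.4084 0.5171] pos [ 0.5115 -0.005   0.0838] yaw_y 84.04686187222906 6.7667 0.23224710782205446
[   84   103   166   236   274   307   327   408   410   393   806  3622
 11506   621   617   484    50   548  1099] [0.08  0.084 0.088 0.092 0.096 0.1   0.104 0.108 0.112 0.116 0.12  0.124
 0.128 0.132 0.136 0.14  0.144 0.148 0.152 0.156]
in tool (array([31.4, -0. ]), array([39.9, 38.8]), 89.9, 10169) 0.12821538107325733
```

View pics/w_grip.png

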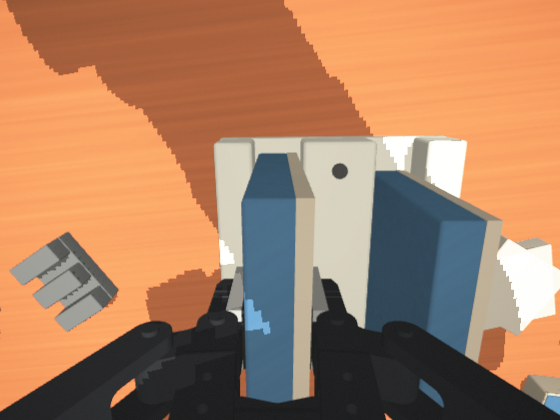

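The wrist view shows the tile held square between the pads (245–313 columns, top near row 170), clear of the groove. The other tile is untouched at (430,260).

Run:
```python
from h import *
weigh(24)
c=bot.get_calibration("wrist");p,d=bot.camera("wrist");W=cloud(d,c);z=W[...,2]
o=bot.get_obs();T=(W-o["eef_pos"])@np.array(o["ee_rot"]); 
m=(d>0)&(T[...,0]>.02)&(T[...,0]<.07)&(abs(T[...,1])<.03)&(z>.123)&(z<.134)
m=cv2.morphologyEx(m.astype(np.uint8),cv2.MORPH_OPEN,np.ones((9,9)))>0
print("in tool",rect(T,m), z[m].mean(),T[m].min(0),T[m].max(0))
```

```text
F [-0.0424  0.0263 -3.8575] sd [0.5756 0.5918 0.4922] pos [ 0.5115 -0.005   0.0838] yaw_y 84.0494683879839 8.0167 0.23182879995701988
in tool (array([35.5, -0.9]), array([30.8, 20.3]), 0.01, 7244) 0.1283145007631911 [ 0.02   -0.011  -0.0469] [ 0.0509  0.0093 -0.0394]
```

It weighs about 3.65 N (≈372 g), so it is heavy and goes to the plate rack, outer lane (-y). I'll lift it, carry it over and turn it +18.7°.

Request:
{"op": "carry_out", "data": {
  "rows": [
    [-1,[0,0,0.04],0],
    [-1,[0,0,0.07],0],
    [-1,[0,0,0.09],0],
    [-1,[0,0,0.075],0],
    [-1,[-0.01,-0.03,0.02],0.02],
    [-1,[-0.01,-0.06,0],0.02],
    [-1,[-0.01,-0.08,0],0.03],
    [-1,[-0.01,-0.09,0],0.03],
    [-1,[-0.01,-0.09,0],0.03],
    [-1,[-0.01,-0.09,0],0.03]
  ]
}}

```text
time_s: 8.9
eef_pos: [0.487, -0.1824, 0.2019]
ee_rot: [[-0.989, -0.15, 0.0], [-0.15, 0.989, 0.0], [-0.0, 0.0, -1.0]]
ft_force: [1.4, -1.0, -3.5]
opening: 0.229
gripper_force: 46.7
```

Request:
{"op": "carry_out", "data": {
  "rows": [
    [-1,[-0.01,-0.09,0],0.02],
    [-1,[-0.01,-0.09,0],0.015],
    [-1,[-0.01,-0.08,0],0.012],
    [-1,[-0.005,-0.05,0],0],
    [-1,[0,0,0],0],
    [-1,[0,0,0],0],
    [-1,[0,0,0],0]
  ]
}}

```text
time_s: 9.48
eef_pos: [0.4734, -0.3047, 0.2015]
ee_rot: [[-0.976, -0.219, -0.0], [-0.219, 0.976, 0.001], [0.0, 0.001, -1.0]]
ft_force: [-0.1, 0.5, -3.8]
opening: 0.228
gripper_force: 46.7
```

```bash
cat >> h.py <<'E'
def look(name,lo,hi,xr,yr):
    o=bot.get_obs();c=bot.get_calibration("wrist");p,d=bot.camera("wrist");W=cloud(d,c);cv2.imwrite(f"pics/{name}.png",p[:,:,::-1])
    x,y,z=np.moveaxis(W,-1,0);m=(d>0)&(x>xr[0])&(x<xr[1])&(y>yr[0])&(y<yr[1])&(z>lo)&(z<hi)
    print("pos",np.array(o["eef_pos"]),"yaw",np.degrees(np.arctan2(o["ee_rot"][1][1],o["ee_rot"][0][1])),"t",o["time_s"])
    return o,W,m
E
python3 - <<'E'
from h import *
o,W,m=look("w_p2",.036,.053,(.36,.6),(-.36,-.2))
T=(W-o["eef_pos"])@np.array(o["ee_rot"])
# guide tops: lateral (tool y) clusters, open end of rack (tool x 0.02..0.09)
s=T[m&(T[...,0]>.0)&(T[...,0]<.09)]
h,e=np.histogram(s[:,1]*1000,bins=np.arange(-60,110,2));print([(int(a),int(b)) for a,b in zip(e,h) if b>15])
i=np.abs(T[...,1]+0)<2
print(rect(T,m),rect(W,m))
E
```

```text
pos [ 0.4734 -0.3047  0.2015] yaw 102.65977479631044 t 9.4833
[(-22, 24), (-20, 41), (-18, 23), (42, 73), (44, 113), (46, 82), (48, 80), (50, 30), (74, 134), (76, 168), (78, 162), (80, 96), (82, 18)]
(array([-22.8,  32.7]), array([103.7, 124.7]), 87.76, 3029) (array([ 488.5, -267.7]), array([124.7, 103.7]), 14.9, 3029)
```

View pics/w_p2.png

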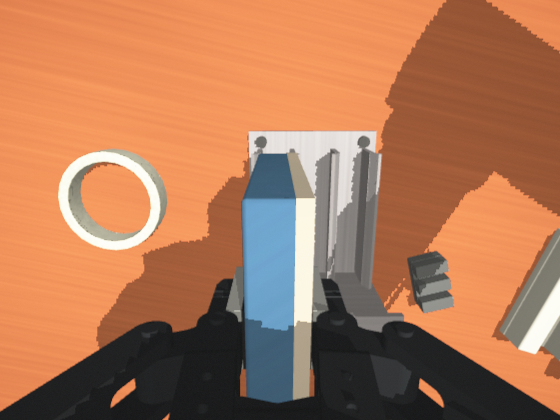

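The wrist view shows the tile held over the plate rack. The open end of the rack runs from column 248 to 377 at row 131, and the tile is over the left (outer) lane. I'll check the sideways offset against the rack's floor plate edges.

Run:
```python
from h import *
p=cv2.imread("pics/w_p2.png");hsv=cv2.cvtColor(p,cv2.COLOR_BGR2HSV)
o=bot.get_obs();c=bot.get_calibration("wrist");K=c["camera_matrix"];R=cv2.Rodrigues(c["rvec"])[0];t=np.ravel(c["tvec"]);C=-R.T@t
def ray(u,v,h):
    r=R.T@np.linalg.solve(K,[u,v,1.]);return C+r*(h-C[2])/r[2]
E=np.array(o["ee_rot"])
for v in(136,140,144,148):
    g=np.where(hsv[v,230:400,1]<70)[0]+230
    a,b=[(ray(u,v,.008)-o["eef_pos"])@E for u in(g[0]-.5,g[-1]+.5)]
    print(v,g[0],g[-1],a*1000,b*1000,(a+b)[1]*500)
for u in (290,350):
    v=np.where(hsv[100:160,u,1]<70)[0][0]+100; print("end",v,(ray(u,v-.5,.008)-o["eef_pos"])@E*1000)
```

```text
136 249 375 [ 47.6701 -25.0563 193.6868] [ 47.704   86.7884 193.7327] 30.866007053283603
140 249 375 [ 44.2065 -25.1299 193.6867] [ 44.2383  87.0533 193.7328] 30.961690490130817
144 249 375 [ 40.722  -25.204  193.6866] [ 40.7516  87.3199 193.7328] 31.057955211556255
148 249 374 [ 37.2162 -25.2785 193.6865] [ 37.2435  86.6988 193.7325] 30.71016428432569
end 131 [ 52.4104  11.4251 193.7019]
end 131 [ 52.4278  64.051  193.7235]
```

Request:
{"op": "carry_out", "data": {
  "rows": [
    [-1,[0,0,-0.03],0],
    [-1,[0,0,-0.06],0],
    [-1,[0,0,-0.06],0],
    [-1,[0,0,-0.04],0],
    [-1,[0,0,-0.02],0],
    [-1,[0,0,-0.01],0],
    [-1,[0,0,-0.005],0],
    [-1,[0,0,-0.005],0],
    [-1,[0,0,-0.005],0],
    [-1,[0,0,-0.005],0]
  ]
}}

```text
time_s: 10.37
eef_pos: [0.4741, -0.3053, 0.1066]
ee_rot: [[-0.976, -0.22, 0.002], [-0.22, 0.976, -0.001], [-0.002, -0.001, -1.0]]
ft_force: [0.2, -0.9, -4.6]
opening: 0.231
gripper_force: 46.6
```

Request:
{"op": "carry_out", "data": {
  "rows": [
    [-1,[0,0,-0.004],0],
    [-1,[0,0,-0.004],0],
    [-1,[0,0,-0.004],0],
    [-1,[0,0,-0.004],0],
    [-1,[0,0,-0.004],0],
    [-1,[0,0,-0.004],0]
  ]
}}

```text
time_s: 10.87
eef_pos: [0.4735, -0.305, 0.096]
ee_rot: [[-0.976, -0.219, -0.0], [-0.219, 0.976, 0.0], [0.0, 0.0, -1.0]]
ft_force: [0.0, 0.0, -5.0]
opening: 0.232
gripper_force: 46.6
```

Request:
{"op": "carry_out", "data": {
  "rows": [
    [-1,[0,0,-0.004],0],
    [-1,[0,0,-0.004],0],
    [-1,[0,0,-0.004],0],
    [-1,[0,0,-0.004],0],
    [-1,[0,0,-0.004],0],
    [-1,[0,0,-0.004],0]
  ]
}}

```text
time_s: 11.37
eef_pos: [0.4735, -0.305, 0.0864]
ee_rot: [[-0.976, -0.219, -0.0], [-0.219, 0.976, -0.0], [0.0, -0.0, -1.0]]
ft_force: [-0.4, 0.4, -4.3]
opening: 0.229
gripper_force: 46.6
```

Request:
{"op": "carry_out", "data": {
  "rows": [
    [-1,[0,0,-0.004],0],
    [-1,[0,0,-0.004],0],
    [-1,[0,0,-0.004],0],
    [-1,[0,0,-0.004],0],
    [-1,[0,0,-0.004],0],
    [-1,[0,0,-0.004],0]
  ]
}}

```text
time_s: 11.87
eef_pos: [0.4735, -0.305, 0.0768]
ee_rot: [[-0.976, -0.219, 0.0], [-0.219, 0.976, 0.0], [-0.0, 0.0, -1.0]]
ft_force: [0.0, 0.4, -3.4]
opening: 0.228
gripper_force: 46.6
```

Request:
{"op": "carry_out", "data": {
  "rows": [
    [-1,[0,0,-0.004],0],
    [-1,[0,0,-0.004],0],
    [-1,[0,0,-0.004],0],
    [-1,[0,0,-0.004],0],
    [-1,[0,0,-0.002],0],
    [-1,[0,0,-0.002],0],
    [-1,[0,0,-0.002],0],
    [-1,[0,0,-0.002],0]
  ]
}}

```text
time_s: 12.53
eef_pos: [0.4736, -0.3051, 0.0674]
ee_rot: [[-0.976, -0.219, 0.0], [-0.219, 0.976, -0.0], [-0.0, -0.0, -1.0]]
ft_force: [0.9, -0.2, -3.6]
opening: 0.223
gripper_force: 46.6
```

Request:
{"op": "carry_out", "data": {
  "rows": [
    [-1,[0,0,-0.002],0],
    [-1,[0,0,-0.002],0]
  ]
}}

```text
time_s: 12.7
eef_pos: [0.4736, -0.3051, 0.0658]
ee_rot: [[-0.976, -0.22, 0.0], [-0.22, 0.976, -0.0], [-0.0, -0.0, -1.0]]
ft_force: [-0.7, 0.5, -4.4]
opening: 0.228
gripper_force: 46.6
```

Request:
{"op": "carry_out", "data": {
  "rows": [
    [-1,[0,0,-0.002],0],
    [-1,[0,0,-0.0015],0]
  ]
}}

```text
time_s: 12.87
eef_pos: [0.4735, -0.305, 0.0643]
ee_rot: [[-0.976, -0.219, -0.0], [-0.219, 0.976, 0.0], [0.0, 0.0, -1.0]]
ft_force: [-0.8, -0.9, -4.7]
opening: 0.228
gripper_force: 46.6
```

Request:
{"op": "carry_out", "data": {
  "rows": [
    [-1,[0,0,-0.0015],0]
  ]
}}

```text
time_s: 12.95
eef_pos: [0.4736, -0.3051, 0.0641]
ee_rot: [[-0.976, -0.22, 0.0], [-0.22, 0.976, -0.0], [-0.0, -0.0, -1.0]]
ft_force: [-2.6, 1.4, 1.3]
opening: 0.229
gripper_force: 47.5
```

Touchdown felt. Now sliding along the lane.

Request:
{"op": "carry_out", "data": {
  "rows": [
    [-1,[0.002,0.0005,0.0005],0],
    [-1,[0.0049,0.0011,0],0],
    [-1,[0.0049,0.0011,0],0],
    [-1,[0.0049,0.0011,0],0],
    [-1,[0.0049,0.0011,0],0],
    [-1,[0.0049,0.0011,0],0]
  ]
}}

```text
time_s: 13.45
eef_pos: [0.4843, -0.3027, 0.0641]
ee_rot: [[-0.976, -0.22, -0.0], [-0.22, 0.976, -0.0], [0.0, -0.0, -1.0]]
ft_force: [-1.1, -0.6, -0.9]
opening: 0.229
gripper_force: 46.9
```

Request:
{"op": "carry_out", "data": {
  "rows": [
    [-1,[0.0049,0.0011,0],0],
    [-1,[0.0049,0.0011,0],0],
    [-1,[0.0049,0.0011,0],0],
    [-1,[0.0049,0.0011,0],0],
    [-1,[0.0049,0.0011,0],0],
    [-1,[0.002,0.00045,0],0]
  ]
}}

```text
time_s: 13.95
eef_pos: [0.495, -0.3003, 0.0641]
ee_rot: [[-0.976, -0.22, 0.0], [-0.22, 0.976, -0.0], [-0.0, -0.0, -1.0]]
ft_force: [-2.8, -0.2, -0.7]
opening: 0.227
gripper_force: 47.1
```

Request:
{"op": "carry_out", "data": {
  "rows": [
    [-1,[0.002,0.00045,0],0],
    [-1,[0.002,0.00045,0],0],
    [-1,[0.002,0.00045,0],0],
    [-1,[0.002,0.00045,0],0],
    [-1,[0.002,0.00045,0],0],
    [-1,[0.002,0.00045,0],0]
  ]
}}

```text
time_s: 14.45
eef_pos: [0.4995, -0.2992, 0.0641]
ee_rot: [[-0.976, -0.219, -0.0], [-0.219, 0.976, -0.0], [0.0, -0.0, -1.0]]
ft_force: [-2.3, -0.7, 1.3]
opening: 0.232
gripper_force: 47.2
```

Request:
{"op": "carry_out", "data": {
  "rows": [
    [-1,[0.002,0.00045,0],0],
    [-1,[0.002,0.00045,0],0]
  ]
}}

```text
time_s: 14.62
eef_pos: [0.5012, -0.2989, 0.0641]
ee_rot: [[-0.976, -0.22, -0.0], [-0.22, 0.976, -0.0], [0.0, -0.0, -1.0]]
ft_force: [-3.8, -1.6, 1.3]
opening: 0.225
gripper_force: 47.3
```

Request:
{"op": "carry_out", "data": {
  "rows": [
    [-1,[0.002,0.00045,0],0]
  ]
}}

```text
time_s: 14.7
eef_pos: [0.502, -0.2987, 0.0641]
ee_rot: [[-0.976, -0.22, -0.0], [-0.22, 0.976, -0.0], [0.0, -0.0, -1.0]]
ft_force: [-4.0, -0.2, 1.9]
opening: 0.227
gripper_force: 47.3
```

Request:
{"op": "carry_out", "data": {
  "rows": [
    [-1,[0.002,0.00045,0.0006],0],
    [-1,[0.002,0.00045,0],0]
  ]
}}

```text
time_s: 14.87
eef_pos: [0.5037, -0.2982, 0.0641]
ee_rot: [[-0.976, -0.219, 0.0], [-0.219, 0.976, 0.0], [-0.0, 0.0, -1.0]]
ft_force: [-2.3, -0.5, 1.0]
opening: 0.231
gripper_force: 47.2
```

Request:
{"op": "carry_out", "data": {
  "rows": [
    [-1,[0.002,0.00045,0],0]
  ]
}}

```text
time_s: 14.95
eef_pos: [0.5044, -0.298, 0.0641]
ee_rot: [[-0.976, -0.219, -0.0], [-0.219, 0.976, 0.0], [-0.0, 0.0, -1.0]]
ft_force: [-2.4, -1.1, -0.0]
opening: 0.228
gripper_force: 47.2
```

Request:
{"op": "carry_out", "data": {
  "rows": [
    [-1,[0.002,0.00045,0],0]
  ]
}}

```text
time_s: 15.03
eef_pos: [0.5052, -0.2978, 0.0641]
ee_rot: [[-0.976, -0.219, -0.0], [-0.219, 0.976, 0.0], [-0.0, 0.0, -1.0]]
ft_force: [-1.7, -0.6, 0.4]
opening: 0.228
gripper_force: 47.2
```

Request:
{"op": "carry_out", "data": {
  "rows": [
    [-1,[0.002,0.00045,0],0]
  ]
}}

```text
time_s: 15.12
eef_pos: [0.5058, -0.2977, 0.0641]
ee_rot: [[-0.976, -0.219, -0.0], [-0.219, 0.976, 0.0], [0.0, 0.0, -1.0]]
ft_force: [-5.5, -0.8, 2.5]
opening: 0.222
gripper_force: 47.5
```

Request:
{"op": "carry_out", "data": {
  "rows": [
    [-1,[0.002,0.00045,0],0]
  ]
}}

```text
time_s: 15.2
eef_pos: [0.5058, -0.2977, 0.0641]
ee_rot: [[-0.976, -0.219, -0.002], [-0.219, 0.976, 0.0], [0.002, 0.0, -1.0]]
ft_force: [-7.3, -2.3, 2.4]
opening: 0.23
gripper_force: 47.6
```

Request:
{"op": "carry_out", "data": {
  "rows": [
    [-1,[0.0015,0.00035,0],0]
  ]
}}

```text
time_s: 15.28
eef_pos: [0.5058, -0.2977, 0.0641]
ee_rot: [[-0.976, -0.219, -0.003], [-0.219, 0.976, -0.0], [0.003, 0.001, -1.0]]
ft_force: [-9.0, -2.5, 3.9]
opening: 0.228
gripper_force: 47.7
```

The stop is felt (~8 N) and the position has stalled. I'll ease off slightly and release.

Request:
{"op": "carry_out", "data": {
  "rows": [
    [-1,[-0.003,-0.0007,0],0],
    [-0.1,[0,0,0],0],
    [-0.1,[0,0,0],0],
    [-0.1,[0,0,0],0],
    [-0.1,[0,0,0],0]
  ]
}}

```text
time_s: 15.7
eef_pos: [0.5068, -0.2977, 0.0645]
ee_rot: [[-0.976, -0.22, 0.001], [-0.22, 0.976, -0.0], [-0.001, -0.0, -1.0]]
ft_force: [0.3, -0.6, 1.0]
opening: 0.447
gripper_force: 0.0
```

Request:
{"op": "carry_out", "data": {
  "rows": [
    [-0.1,[0,0,0.02],0],
    [-0.1,[0,0,0.05],0],
    [-0.1,[0,0,0.09],0],
    [-0.1,[0,0,0.09],0],
    [-0.1,[-0.02,0,0.09],0],
    [-0.1,[-0.02,0,0.03],0],
    [-0.1,[0,0,0],0]
  ]
}}

```text
time_s: 16.28
eef_pos: [0.4912, -0.2988, 0.218]
ee_rot: [[-0.976, -0.219, 0.009], [-0.219, 0.976, -0.004], [-0.008, -0.006, -1.0]]
ft_force: [0.7, -0.1, -0.3]
opening: 0.449
gripper_force: 0.0
```

Run:
```python
from h import *
o,W,m=look("w_p3",.1,.111,(.4,.56),(-.36,-.27))
print("tile",rect(W,m))
U=np.array([.9755,.2198]);N=np.array([-.2198,.9755])
P=W[m][:,:2]*1000;print(P@U@np.eye(1)[0] if 0 else [np.percentile(P@U,[1,99])-417,np.percentile(P@N,[1,99])+369.2], np.median(W[m][:,2]))
```

```text
pos [ 0.4912 -0.2988  0.218 ] yaw 102.67548508635677 t 16.2833
tile (array([ 497., -300.]), array([84.3, 20.2]), 12.59, 3280)
[array([-39.7138,  42.8524]), array([-42.6406, -22.8378])] 0.10870924817418857
```

View pics/w_p3.png

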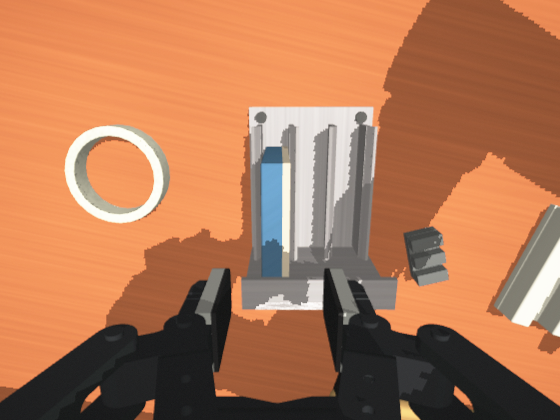

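The wrist view shows tile 1 upright in the outer lane at (275,215), with its front edge under the lip at (275,280). It is home. Now the second tile.

Request:
{"op": "carry_out", "data": {
  "rows": [
    [0.05,[0.0096,0.0891,0],-0.0206],
    [0.05,[0.0096,0.0891,0],-0.0206],
    [0.05,[0.0096,0.0891,0],-0.0206],
    [0.05,[0.0096,0.0891,0],-0.0206],
    [0.05,[0.0096,0.0891,0],-0.0206],
    [0.05,[0.0096,0.0891,0],-0.0206],
    [0.05,[0.0096,0.0891,0],-0.0206],
    [0.05,[0.0096,0.0891,0],-0.0206],
    [0.05,[0.0096,0.0891,0],-0.0206],
    [0.05,[0.0096,0.0891,0],-0.0206]
  ]
}}

```text
time_s: 17.17
eef_pos: [0.5278, 0.0606, 0.211]
ee_rot: [[-0.995, 0.104, -0.002], [0.104, 0.995, -0.0], [0.002, -0.001, -1.0]]
ft_force: [1.9, -0.7, 0.2]
opening: 0.525
gripper_force: 0.0
```

Request:
{"op": "carry_out", "data": {
  "rows": [
    [0.05,[0,0,-0.07],0],
    [0.05,[0,0,-0.05],0],
    [0.05,[0,0,0],0],
    [0.05,[0,0,0],0]
  ]
}}

```text
time_s: 17.5
eef_pos: [0.5275, 0.0584, 0.1628]
ee_rot: [[-0.995, 0.102, -0.004], [0.102, 0.995, -0.002], [0.004, -0.002, -1.0]]
ft_force: [0.4, -0.6, 0.7]
opening: 0.526
gripper_force: 0.0
```

Run:
```python
from h import *
o,W,m=look("w_i2",.1,.113,(.4,.6),(.03,.1))
print("tile",rect(W,m),np.median(W[m][:,2]))
T=(W-o["eef_pos"])@np.array(o["ee_rot"]);print(T[m].min(0),T[m].max(0),rect(T,m))
weigh(24)
```

```text
pos [0.5275 0.0584 0.1628] yaw 84.15606842408307 t 17.5
tile (array([530. ,  56.9]), array([ 20.2, 100.6]), 84.11, 6028) 0.10869309053306059
[-0.0531 -0.0112  0.0515] [0.0475 0.0091 0.0628] (array([-2.8, -1.1]), array([100.6,  20.2]), 0.04, 6028)
F [ 0.227  -0.0173  0.0081] sd [0.4855 0.3865 0.4843] pos [0.5285 0.0587 0.1643] yaw_y 84.13568021998984 18.75 0.5240843190661685
```

Request:
{"op": "carry_out", "data": {
  "rows": [
    [0.05,[0.004,-0.002,-0.08],0],
    [0.05,[0,0,-0.08],0],
    [0.05,[0,0,-0.06],0],
    [0.05,[0,0,-0.031],0],
    [-1,[0,0,0],0],
    [-1,[0,0,0],0],
    [-1,[0,0,0],0],
    [-1,[0,0,0],0],
    [-1,[0,0,0],0],
    [-1,[0,0,0],0]
  ],
  "newtons": 45
}}

```text
time_s: 19.58
eef_pos: [0.5301, 0.058, 0.0641]
ee_rot: [[-0.995, 0.102, 0.0], [0.102, 0.995, 0.0], [-0.0, 0.0, -1.0]]
ft_force: [0.0, 0.8, -2.8]
opening: 0.228
gripper_force: 46.7
```

Request:
{"op": "carry_out", "data": {
  "rows": [
    [-1,[0,0,0],0],
    [-1,[0,0,0.01],0],
    [-1,[0,0,0.01],0],
    [-1,[0,0,0.01],0],
    [-1,[0,0,0.01],0],
    [-1,[0,0,0.01],0],
    [-1,[0,0,0],0],
    [-1,[0,0,0],0],
    [-1,[0,0,0],0]
  ]
}}

```text
time_s: 20.33
eef_pos: [0.5299, 0.0579, 0.0837]
ee_rot: [[-0.995, 0.102, -0.0], [0.102, 0.995, 0.0], [0.0, 0.0, -1.0]]
ft_force: [0.1, 0.1, -4.8]
opening: 0.229
gripper_force: 46.5
```

Run:
```python
from h import *
weigh(30)
o,W,m=look("w_g2",.122,.134,(.4,.6),(.03,.1))
T=(W-o["eef_pos"])@np.array(o["ee_rot"]);m&=T[...,0]>.02
m=cv2.morphologyEx(m.astype(np.uint8),cv2.MORPH_OPEN,np.ones((9,9)))>0
print(T[m].min(0),T[m].max(0),rect(T,m))
```

```text
F [ 0.0616  0.0464 -4.9062] sd [0.5155 0.4036 0.3639] pos [0.5301 0.0579 0.0838] yaw_y 84.14004270721168 21.8333 0.22625497212017937
pos [0.5301 0.0579 0.0838] yaw 84.14004270721168 t 21.8333
[ 0.0201 -0.0111 -0.0466] [ 0.0504  0.0093 -0.0382] (array([35.3, -0.9]), array([30.3, 20.3]), 0.11, 7050)
```

It weighs 4.9 N (≈500 g), so it is heavy too and goes in the plate rack's +y lane.

Request:
{"op": "carry_out", "data": {
  "rows": [
    [-1,[0,0,0.04],0],
    [-1,[0,0,0.07],0],
    [-1,[0,0,0.09],0],
    [-1,[0,0,0.075],0],
    [-1,[-0.01,-0.03,0.02],0.02],
    [-1,[-0.015,-0.06,0],0.02],
    [-1,[-0.02,-0.08,0],0.03],
    [-1,[-0.02,-0.09,0],0.03],
    [-1,[-0.02,-0.09,0],0.03],
    [-1,[-0.02,-0.09,0],0.03]
  ]
}}

```text
time_s: 22.72
eef_pos: [0.4874, -0.1194, 0.202]
ee_rot: [[-0.988, -0.152, 0.0], [-0.152, 0.988, 0.0], [-0.0, 0.0, -1.0]]
ft_force: [0.4, -0.2, -4.5]
opening: 0.23
gripper_force: 46.5
```

Request:
{"op": "carry_out", "data": {
  "rows": [
    [-1,[-0.02,-0.09,0],0.02],
    [-1,[-0.02,-0.09,0],0.015],
    [-1,[-0.02,-0.08,0],0.011],
    [-1,[-0.0115,-0.051,0],0],
    [-1,[0,0,0],0],
    [-1,[0,0,0],0],
    [-1,[0,0,0],0],
    [-1,[0,0,0],0]
  ]
}}

```text
time_s: 23.38
eef_pos: [0.4597, -0.2418, 0.2018]
ee_rot: [[-0.975, -0.22, 0.0], [-0.22, 0.975, 0.0], [-0.0, 0.0, -1.0]]
ft_force: [-0.4, -0.3, -5.6]
opening: 0.228
gripper_force: 46.5
```

Run:
```python
from h import *
o,W,m=look("w_p4",.1,.113,(.38,.57),(-.36,-.27))
T=(W-o["eef_pos"])@np.array(o["ee_rot"])
m=cv2.morphologyEx(m.astype(np.uint8),cv2.MORPH_OPEN,np.ones((7,7)))>0
print("tile1 in tool",rect(T,m))
hsv=cv2.cvtColor(cv2.imread("pics/w_p4.png"),cv2.COLOR_BGR2HSV)
c=bot.get_calibration("wrist");K=c["camera_matrix"];R=cv2.Rodrigues(c["rvec"])[0];C=-R.T@np.ravel(c["tvec"])
def ray(u,v,h):
    r=R.T@np.linalg.solve(K,[u,v,1.]);return (C+r*(h-C[2])/r[2]-o["eef_pos"])@np.array(o["ee_rot"])*1000
for v in(136,142,148):
    g=np.where(hsv[v,140:400,1]<70)[0]+140; print(g[0],g[-1],(ray(g[0]-.5,v,.008)+ray(g[-1]+.5,v,.008))[1]/2,(ray(g[-1]+.5,v,.008)-ray(g[0]-.5,v,.008))[1])
```

```text
pos [ 0.4597 -0.2418  0.2018] yaw 102.72407192736156 t 23.3833
tile1 in tool (array([-25. , -64.7]), array([20.6, 86.8]), 89.87, 3675)
176 302 -33.384086218669516 111.81718650188462
176 302 -33.530725429384844 112.32562722608091
177 302 -33.23470319026691 111.95071157154425
```

Request:
{"op": "carry_out", "data": {
  "rows": [
    [-1,[0,-0.0017,-0.03],0],
    [-1,[0,0,-0.06],0],
    [-1,[0,0,-0.06],0],
    [-1,[0,0,-0.04],0],
    [-1,[0,0,-0.02],0],
    [-1,[0,0,-0.01],0],
    [-1,[0,0,-0.005],0],
    [-1,[0,0,-0.005],0],
    [-1,[0,0,-0.005],0],
    [-1,[0,0,-0.005],0]
  ]
}}

```text
time_s: 24.27
eef_pos: [0.4602, -0.2433, 0.1066]
ee_rot: [[-0.976, -0.22, 0.002], [-0.22, 0.976, -0.001], [-0.002, -0.001, -1.0]]
ft_force: [0.4, -0.7, -5.4]
opening: 0.225
gripper_force: 46.4
```

Request:
{"op": "carry_out", "data": {
  "rows": [
    [-1,[0,0,-0.004],0],
    [-1,[0,0,-0.004],0],
    [-1,[0,0,-0.004],0],
    [-1,[0,0,-0.004],0],
    [-1,[0,0,-0.004],0],
    [-1,[0,0,-0.004],0]
  ]
}}

```text
time_s: 24.77
eef_pos: [0.4595, -0.2432, 0.0961]
ee_rot: [[-0.976, -0.219, 0.0], [-0.219, 0.976, -0.0], [-0.0, -0.0, -1.0]]
ft_force: [0.3, 0.2, -4.7]
opening: 0.232
gripper_force: 46.4
```

Request:
{"op": "carry_out", "data": {
  "rows": [
    [-1,[0,0,-0.004],0],
    [-1,[0,0,-0.004],0],
    [-1,[0,0,-0.004],0],
    [-1,[0,0,-0.004],0],
    [-1,[0,0,-0.004],0],
    [-1,[0,0,-0.004],0]
  ]
}}

```text
time_s: 25.27
eef_pos: [0.4595, -0.2432, 0.0865]
ee_rot: [[-0.976, -0.22, 0.0], [-0.22, 0.976, -0.0], [-0.0, -0.0, -1.0]]
ft_force: [-1.1, 0.2, -4.6]
opening: 0.227
gripper_force: 46.4
```

Request:
{"op": "carry_out", "data": {
  "rows": [
    [-1,[0,0,-0.004],0],
    [-1,[0,0,-0.004],0],
    [-1,[0,0,-0.004],0],
    [-1,[0,0,-0.004],0],
    [-1,[0,0,-0.004],0],
    [-1,[0,0,-0.004],0]
  ]
}}

```text
time_s: 25.77
eef_pos: [0.4595, -0.2432, 0.0769]
ee_rot: [[-0.976, -0.219, -0.0], [-0.219, 0.976, -0.0], [0.0, -0.0, -1.0]]
ft_force: [-0.0, 0.3, -5.8]
opening: 0.23
gripper_force: 46.4
```

Request:
{"op": "carry_out", "data": {
  "rows": [
    [-1,[0,0,-0.004],0],
    [-1,[0,0,-0.004],0],
    [-1,[0,0,-0.004],0],
    [-1,[0,0,-0.004],0],
    [-1,[0,0,-0.002],0],
    [-1,[0,0,-0.002],0],
    [-1,[0,0,-0.002],0],
    [-1,[0,0,-0.002],0],
    [-1,[0,0,-0.002],0],
    [-1,[0,0,-0.002],0]
  ]
}}

```text
time_s: 26.6
eef_pos: [0.4596, -0.2432, 0.0658]
ee_rot: [[-0.976, -0.219, 0.0], [-0.219, 0.976, -0.0], [-0.0, -0.0, -1.0]]
ft_force: [0.0, 0.1, -4.7]
opening: 0.23
gripper_force: 46.4
```

Request:
{"op": "carry_out", "data": {
  "rows": [
    [-1,[0,0,-0.002],0],
    [-1,[0,0,-0.0015],0]
  ]
}}

```text
time_s: 26.77
eef_pos: [0.4595, -0.2432, 0.0643]
ee_rot: [[-0.976, -0.219, -0.0], [-0.219, 0.976, 0.0], [0.0, 0.0, -1.0]]
ft_force: [-0.7, -0.3, -5.0]
opening: 0.232
gripper_force: 46.4
```

Request:
{"op": "carry_out", "data": {
  "rows": [
    [-1,[0,0,-0.0015],0]
  ]
}}

```text
time_s: 26.85
eef_pos: [0.4595, -0.2433, 0.0641]
ee_rot: [[-0.976, -0.22, 0.0], [-0.22, 0.976, -0.0], [-0.0, -0.0, -1.0]]
ft_force: [-1.4, 1.9, 2.3]
opening: 0.229
gripper_force: 47.5
```

Request:
{"op": "carry_out", "data": {
  "rows": [
    [-1,[0.002,0.0005,0.001],0],
    [-1,[0.0049,0.0011,0],0],
    [-1,[0.0049,0.0011,0],0],
    [-1,[0.0049,0.0011,0],0],
    [-1,[0.0049,0.0011,0],0],
    [-1,[0.0049,0.0011,0],0]
  ]
}}

```text
time_s: 27.35
eef_pos: [0.4704, -0.2407, 0.0642]
ee_rot: [[-0.976, -0.22, -0.0], [-0.22, 0.976, -0.0], [0.0, 0.0, -1.0]]
ft_force: [-0.3, 0.6, -4.8]
opening: 0.227
gripper_force: 46.5
```

Request:
{"op": "carry_out", "data": {
  "rows": [
    [-1,[0.0049,0.0011,0],0],
    [-1,[0.0049,0.0011,0],0],
    [-1,[0.0049,0.0011,0],0],
    [-1,[0.0049,0.0011,0],0],
    [-1,[0.0049,0.0011,0],0],
    [-1,[0.002,0.00045,0],0]
  ]
}}

```text
time_s: 27.85
eef_pos: [0.4811, -0.2384, 0.0642]
ee_rot: [[-0.976, -0.22, 0.0], [-0.22, 0.976, -0.0], [-0.0, -0.0, -1.0]]
ft_force: [-0.7, 1.0, -5.1]
opening: 0.225
gripper_force: 46.5
```

Request:
{"op": "carry_out", "data": {
  "rows": [
    [-1,[0.002,0.00045,0],0],
    [-1,[0.002,0.00045,0],0],
    [-1,[0.002,0.00045,0],0],
    [-1,[0.002,0.00045,0],0],
    [-1,[0.002,0.00045,0],0],
    [-1,[0.002,0.00045,0],0]
  ]
}}

```text
time_s: 28.35
eef_pos: [0.4856, -0.2373, 0.0643]
ee_rot: [[-0.976, -0.219, 0.0], [-0.219, 0.976, -0.0], [-0.0, -0.0, -1.0]]
ft_force: [0.9, 0.8, -4.4]
opening: 0.229
gripper_force: 46.5
```

Request:
{"op": "carry_out", "data": {
  "rows": [
    [-1,[0.002,0.00045,0.0003],0],
    [-1,[0.002,0.00045,0],0],
    [-1,[0.002,0.00045,0],0]
  ]
}}

```text
time_s: 28.6
eef_pos: [0.488, -0.2368, 0.0644]
ee_rot: [[-0.976, -0.22, -0.0], [-0.22, 0.976, -0.0], [0.0, -0.0, -1.0]]
ft_force: [0.3, 0.5, -5.2]
opening: 0.229
gripper_force: 46.5
```

Request:
{"op": "carry_out", "data": {
  "rows": [
    [-1,[0.002,0.00045,-0.0005],0],
    [-1,[0.002,0.00045,-0.0003],0]
  ]
}}

```text
time_s: 28.77
eef_pos: [0.4894, -0.2365, 0.0641]
ee_rot: [[-0.976, -0.22, -0.0], [-0.22, 0.976, -0.0], [0.0, -0.0, -1.0]]
ft_force: [-0.6, -0.2, -3.8]
opening: 0.228
gripper_force: 46.7
```

Request:
{"op": "carry_out", "data": {
  "rows": [
    [-1,[0.002,0.00045,0],0]
  ]
}}

```text
time_s: 28.85
eef_pos: [0.4903, -0.2363, 0.0642]
ee_rot: [[-0.976, -0.219, -0.0], [-0.219, 0.976, -0.0], [0.0, -0.0, -1.0]]
ft_force: [-1.5, -0.5, -3.6]
opening: 0.228
gripper_force: 46.7
```

Request:
{"op": "carry_out", "data": {
  "rows": [
    [-1,[0.002,0.00045,0],0]
  ]
}}

```text
time_s: 28.93
eef_pos: [0.4912, -0.2361, 0.0642]
ee_rot: [[-0.976, -0.219, -0.0], [-0.219, 0.976, -0.0], [0.0, -0.0, -1.0]]
ft_force: [-0.5, -0.6, -3.7]
opening: 0.231
gripper_force: 46.7
```

Request:
{"op": "carry_out", "data": {
  "rows": [
    [-1,[0.0018,0.0004,0],0]
  ]
}}

```text
time_s: 29.02
eef_pos: [0.4915, -0.2361, 0.0641]
ee_rot: [[-0.976, -0.219, -0.001], [-0.219, 0.976, -0.0], [0.001, -0.0, -1.0]]
ft_force: [-3.6, -0.9, -1.2]
opening: 0.231
gripper_force: 47.1
```

Contact is starting. A small push will confirm it.

Request:
{"op": "carry_out", "data": {
  "rows": [
    [-1,[0.0015,0.0004,0],0]
  ]
}}

```text
time_s: 29.1
eef_pos: [0.4915, -0.236, 0.0641]
ee_rot: [[-0.976, -0.22, -0.002], [-0.22, 0.976, -0.0], [0.002, 0.0, -1.0]]
ft_force: [-7.2, -2.4, 0.5]
opening: 0.226
gripper_force: 47.2
```

Request:
{"op": "carry_out", "data": {
  "rows": [
    [-1,[0.0008,0.0002,0],0]
  ]
}}

```text
time_s: 29.18
eef_pos: [0.4915, -0.2361, 0.0641]
ee_rot: [[-0.976, -0.219, -0.003], [-0.219, 0.976, -0.0], [0.003, 0.0, -1.0]]
ft_force: [-5.8, -1.2, 1.6]
opening: 0.225
gripper_force: 47.2
```

Request:
{"op": "carry_out", "data": {
  "rows": [
    [-1,[-0.002,-0.0005,0],0],
    [-0.1,[0,0,0],0],
    [-0.1,[0,0,0],0],
    [-0.1,[0,0,0],0],
    [-0.1,[0,0,0],0]
  ]
}}

```text
time_s: 29.6
eef_pos: [0.4928, -0.2359, 0.0646]
ee_rot: [[-0.976, -0.22, 0.002], [-0.22, 0.976, -0.0], [-0.002, -0.001, -1.0]]
ft_force: [-0.3, 0.5, -0.8]
opening: 0.45
gripper_force: 0.0
```

Request:
{"op": "carry_out", "data": {
  "rows": [
    [-0.1,[0,0,0.02],0],
    [-0.1,[0,0,0.05],0],
    [-0.1,[0,0,0.09],0],
    [-0.1,[0,0,0.09],0],
    [-0.1,[-0.02,0,0.09],0],
    [-0.1,[-0.02,0,0.05],0],
    [-0.1,[0,0,0],0],
    [-0.1,[0,0,0],0]
  ]
}}

```text
time_s: 30.27
eef_pos: [0.4766, -0.236, 0.2222]
ee_rot: [[-0.976, -0.219, 0.004], [-0.219, 0.976, -0.001], [-0.004, -0.002, -1.0]]
ft_force: [0.6, 0.0, -0.5]
opening: 0.455
gripper_force: 0.0
```

Run:
```python
from h import *
o,W,m=look("w_end",.1,.111,(.38,.57),(-.36,-.18))
N=np.array([-.2198,.9755]);U=np.array([.9755,.2198]);l=W[...,:2]@N*1000+369.2
for s in(-1,1):
    k=m&(l*s>15); P=W[k][:,:2]*1000; print(rect(W,k),np.percentile(P@U,[1,99])-417,np.median(W[k][:,2]))
```

```text
pos [ 0.4766 -0.236   0.2222] yaw 102.67344985681602 t 30.2667
(array([ 498.2, -299.6]), array([86.5, 20.7]), 12.42, 3406) [-39.7145  43.2921] 0.10853675240194217
(array([ 483.3, -238.4]), array([84.5, 20.1]), 13.04, 3193) [-39.8886  43.1532] 0.10864821020514298
```

View pics/w_end.png

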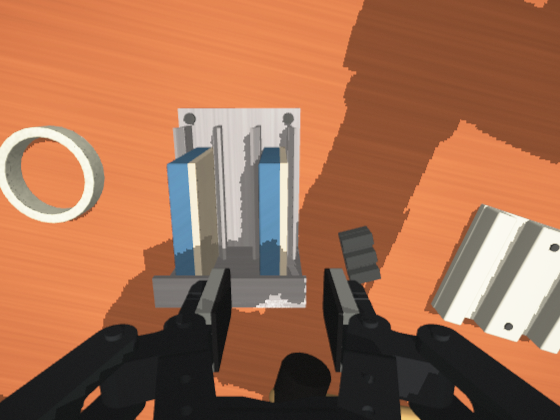

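The wrist view shows both tiles upright and home under the lip, at (190,215) and (272,212). The infeed is empty and the gripper is clear, so I'm handing in.

```bash
python3 -c "
from workcell import bot
print(bot.hand_in())"
```

```text
the job is handed in; nothing more can be done
None
```

Both squares weighed heavy (about 375 g and 500 g), so I slid each one home under the lip of the plate rack in its own lane, pressed it lightly against the stop and let go, then handed the job in at about 30 s.

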